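# Load the last rearing box and drop the carrier's latch bar

## Task

Take the rearing box that stands alone on the bench and set it gently and upright, fully down, into the empty black drip tray in the steel carrier, with its feeder tube towards the carrier's back like its two neighbours. Then swing the carrier's gate shut, lifting the latch bar by its black handle over the keeper's lip, and let the bar drop into the notch so that the gate is locked. Do not disturb the two boxes already in the carrier or the bottle, jar and cap bin on the bench.

Things in the scene. Friction and masses are not known exactly. Their poses are not given: they have to be found in the camera images.
- colony_box: The box to load: frosted white plastic rearing box, 66 x 66 x 60 mm high; a milky feeder tube (22 mm diameter) rises from its lid to 145 mm above its underside (straight to 136 mm), 12 mm from the middle towards the box's +x; a black vent cap 26 mm across lies on the lid near the -x side. About 0.2 kg. Origin at the centre of its underside, z up.
- tube (a point): Point on the axis of the loose box's feeder tube, 118 mm above the box's underside: a good place to grip it.
- free_tray: The empty drip tray, black plastic, 76 x 76 mm outside, 72 x 72 mm inside, floor 2 mm thick, rim 6 mm high in all; fixed on the carrier's floor in one of three places (80 mm apart along the carrier's y; which one varies). Origin at the centre of its underside; a seated box has its underside 2 mm above it. Axes as the carrier's: +x is the carrier's back, -x the gate.
- carrier: Steel carrier fixed on the bench, 104 mm deep (x), 290 mm wide (y), floor 6 mm thick, rails at the sides (60 mm high) and back (90 mm); the gate closes its open front (-x, the robot's side). Origin at the centre of its underside; +x to its back, +y to the hinge side. Hinge post (104 mm high) at x -56, y +134 mm; keeper post (100 mm high) at x -55, y -150 mm.
- gate (a joint): Gate angle (rad): 0 shut, at most 0.8; starts ajar. Barred steel panel, 91 mm high, 8 mm thick, reaching 254 mm from the hinge; at 0 it runs from the hinge along the carrier's -y; growing angles swing its free end towards the carrier's -x (clockwise from above). It stays where it is left; about 0.06 N m moves it.
- gate_hinge (a point): Point on the gate's vertical hinge axis, 85 mm above the bench.
- latch_bar (a joint): Latch bar angle (rad): 0 level at its lower stop, grows as its free end rises, at most 0.7; falls back by its weight. Dark flat steel bar, 8 mm thick, 14 mm high, 0.2 kg, on the gate's outer (robot's) side; free end 240 mm from its pivot, overhanging the gate's end. With the gate shut and the bar at 0 it lies in the keeper's notch.
- bar_pivot (a point): Pivot of the latch bar on the gate, 85 mm above the bench; in the gate's frame 12 mm to the outside (-x when shut) and 70 mm from the hinge along the gate. Its axis is the gate's normal.
- handle (a point): Point on the axis of the latch bar's handle, a black upright round post, 16 mm in diameter, fixed on the bar 175 mm from the pivot towards the free end; it stands from 7 to 67 mm above the bar's middle line (top 152 mm above the bench when level). This point is 47 mm above the bar's middle line.
- keeper_lip (a point): Middle of the lip's top edge, 100 mm above the bench. The keeper is a dark steel U open at the top, 20 mm wide in y; the lip, 5 mm thick and square, stands before the notch, 204 to 224 mm from the bar's pivot. The level bar's underside is at 78 mm: raised under 0.12 rad it hits the lip and stops the gate about 0.06 rad from shut. The shut bar has 4 mm of play behind the lip.
- stock_a: A box already in the carrier, the same as colony_box but clipped on its own drip tray (76 x 76 mm), which lifts it by 2 mm: tube top 153 mm above the bench. Origin at the centre of the tray's underside. Loose; leave it alone.
- stock_b: The other box already in the carrier, like stock_a. Leave it alone.
- syrup: White bottle with a black cap, 60 mm in diameter, 170 mm high, standing on the bench. Leave it alone. Origin at the centre of its underside.
- cap_bin: Grey open bin of black caps, 110 x 90 x 40 mm. Leave it alone. Origin at the centre of its underside.
- jar: Amber glass jar with a black lid, 52 mm in diameter, 80 mm high, standing close beside the loose box. Leave it alone. Origin at the centre of its underside.
Not all that is in view belongs to the job. What is shaped like the colony_box but orange is not meant.

How it is judged (in metres and radians):
On the way, in this order (a step that is already met when the one before it is completed fails the run):
1. the box stands fully down in the empty drip tray, its tube towards the carrier's back, while the gate is still open (x of colony_box in the frame of free_tray between -0.005 and 0.005 m and y of colony_box in the frame of free_tray between -0.005 and 0.005 m and z of colony_box in the frame of free_tray below 0.005 m and angle between colony_box's own z axis and vertical below 0.06 rad and x of tube in the frame of free_tray above 0.006 m and value of joint gate above 0.1 rad), for 0.2 s.
2. the gate is shut and the latch bar has dropped into the keeper's notch (value of joint each of gate, latch_bar below 0.03 rad), for 0.2 s.
At the end, for the whole second after the job is handed in: The box stands level in the empty drip tray (within 5 mm of its middle each way, underside within 3 mm of the tray's floor, tilt below 0.06 rad), its tube on the carrier's back side; the gate is shut (below 0.03 rad) with the latch bar down in the keeper's notch (below 0.03 rad); all at rest (all of step 2 and x of colony_box in the frame of free_tray between -0.005 and 0.005 m and y of colony_box in the frame of free_tray between -0.005 and 0.005 m and z of colony_box in the frame of free_tray below 0.005 m and angle between colony_box's own z axis and vertical below 0.06 rad and x of tube in the frame of free_tray above 0.006 m and linear speed of colony_box below 0.02 m/s and velocity of joint gate between -0.05 and 0.05 rad/s); the robot touches nothing.
It fails at once if a box already in the carrier is pushed more than 12 mm or tipped (distance of any of stock_a, stock_b from where it was at the start of the episode above 0.012 m or angle between any of stock_a, stock_b's own z axis and vertical above 0.2 rad).
It fails at once if the bottle, the jar or the cap bin is pushed more than 20 mm, or the bottle or the jar tipped (distance of any of syrup, cap_bin, jar from where it was at the start of the episode above 0.02 m or angle between any of syrup, jar's own z axis and vertical above 0.3 rad).
It fails at once if the loose box is tipped more than about 35 degrees (angle between colony_box's own z axis and vertical above 0.6 rad).
It fails at once if the loose box is dropped or slammed into the tray (faster than 0.35 m/s within 30 mm of its place) (linear speed of colony_box above 0.35 m/s and distance between colony_box and free_tray below 0.03 m).
It also fails if it takes over 50 s, if anything falls off the work surface, if the arm or the gripper's body presses on something with over 40 N, if the wrist force passes 120 N, or if a joint passes its speed limit or range.

## Robot

A 6-joint arm with a two-finger parallel gripper is mounted at the origin on the work surface. World frame = base frame: x ahead of the robot, y to its left, z up, the work surface at z = 0. Lengths are in mm, angles in degrees, forces in N, time in s.
With the tool pointing down it reaches from about 275 to 750 mm from the base axis. Payload 10.2 kg.
Tool frame: the origin (TCP) lies on the centre line of the jaws, within the pads' length; the fingertips stand 8 mm ahead of it and the grasp point (between the pads) lies 11 mm behind it (manip.tip_reach is the distance from the TCP to the fingertips, in mm); z points along the fingers, y is the line along which they close (so a half turn about z gives the same grasp; the last joint's range is limited). The gripper opens to 85 mm and grips with 20 to 120 N. Pads are 22 mm wide; open, the fingers measure 114 mm over their backs; the gripper's body (76 mm by 85 mm) begins 54 mm behind the grasp point. The pads swing forward as they close: fully open they stand 13 mm farther back than shut.
Start: joints at [-87.227, 17.928, 85.812, -0, 76.261, -12.8], TCP at [140.931, -505.737, 239.294] pointing down, gripper open.
Joint ranges: [-168.41, 168.41], [-55.51, 124.54], [10.69, 146.95], [-70.63, 250.63], [1, 178], [-165.06, 165.06]. Speed limits (degrees/s): [136.94, 136.94, 172.46, 180, 180, 180].

## Interface

Orientations are given as [roll, pitch, yaw] about the fixed x, y, z axes, in that order (R = Rz(yaw) Ry(pitch) Rx(roll)).
In Python, from workcell import manip gives the robot as it stands.
- The arm moves only by the shell command python3 -m inch 'ROWS'. ROWS is JSON, a list of rows, each a list of 5 numbers: the shift along the world's x, y, z in units of 0.4 m (1.0 is 0.4 m), then the turn about the world's z in units of 90 degrees (1.0 is 90 degrees), then the opening, from -1 (shut) to 1 (fully open), so that 0 is half open. A call has 1 to 12 rows; each row is the pose to reach, as a shift and turn from the pose commanded when the call began; what a row does not reach only later rows make up. A row lasts 1/10 s, in which the tool goes at most 50 mm and 8.59 degrees, less where a joint would pass 70% of its speed; a pose out of reach is approached as far as the arm can. A call with a number of a shift or a turn outside -1 to 1 is refused whole. A call with a gripper value outside its range is refused whole. The fingers move at their own pace and stop on an object; the grip force is fixed at half the most. Time passes only in rows, so rows that repeat a pose let the fingers close. It gives the time, the measured TCP pose, the force, the opening and the grip force at its end, in the units of the state.
- manip.state(): the state, without advancing time (a new reading comes with each control period).
- manip.capture(name): name is "side" or "top" or "wrist"; returns a dict with "img" (400x640x3 uint8, red, green, blue), "fx", "fy", "cx", "cy" (pixels), "extrinsics" (4x4, takes a point from world to camera coordinates). Camera axes: x right, y down, z forward; pixel columns grow to the right and rows downward; lengths in mm; the calibration is good to about 2 mm. The wrist camera is an equidistant fisheye: a pixel r from the principal point sees the ray r / f radians off the axis. A picture is of the moment at which its call begins. There is no depth.
- manip.close_job(): hands the job in; it is judged then, once.
The state is a dict: "t": time; "q": joint angles; "qvel": joint speeds; "tau": joint torques, N m; "position": TCP position; "tool_rot": TCP orientation; "ft_force": force on the tool from outside, world axes, zero at the start; "moment": the same for the moment, N m; "gripper_width": finger opening in mm; "grasp_force": force on a finger pad.
Only numpy, scipy, OpenCV 4.12 (cv2) and the standard library are available. Lean on these libraries where they do the work, as an engineer would, in place of code of your own. Each camera call takes 0.05 s, during which the arm holds its last target. There are 200 camera calls.

## Working session

There is one attempt and no reset: what is moved stays moved. The work goes in short steps, Python scripts to look and compute and a shell command to move; the robot and the scene stay as the last step left them, time stands still between calls to the robot, and variables do not carry over. Pictures are saved under pics/ and viewed, at most 10 in all, crops included, and the job is handed in when it is done.

```bash
mkdir -p pics; python3 - <<'E'
from workcell import manip
import cv2,numpy as np,pickle
for n in("side","top"):
    c=manip.capture(n); cv2.imwrite(f"pics/{n}0.png",c["img"][...,::-1]); pickle.dump(c,open(f"pics/{n}0.pkl","wb"))
    E=np.array(c["extrinsics"]); print(n,c["fx"],c["cx"],c["cy"],E.round(3).tolist(), (-E[:3,:3].T@E[:3,3]).round(0))
print(manip.state())
E
```

```text
side 364.72068103962215 321.4306843003438 199.62291854960364 [[-0.994, -0.112, -0.005, 623.003], [-0.066, 0.614, -0.786, 143.225], [0.091, -0.781, -0.618, 961.475], [0.0, 0.0, 0.0, 1.0]] [541. 733. 709.]
top 458.93268800525306 321.5857314867869 203.0533023651305 [[0.017, -1.0, 0.019, -43.796], [-0.985, -0.02, -0.174, 603.273], [0.174, -0.016, -0.985, 1216.818], [0.0, 0.0, 0.0, 1.0]] [ 383.  -12. 1304.]
{'t': 0.1, 'q': array([-8.72285071e+01,  1.79558808e+01,  8.58474735e+01,  1.56299299e-03,
        7.62607099e+01, -1.28015896e+01]), 'qvel': array([ 0.03070879, -0.06993039, -0.18371033, -0.01132855,  0.0251673 ,
       -0.11410851]), 'tau': array([ 2.62247093e-03, -4.12907445e+01, -2.60143304e+01, -2.22775311e-04,
        3.07395079e-03,  1.04302845e-05]), 'position': array([ 140.91481714, -505.52255686,  238.80983197]), 'tool_rot': array([-1.79937865e+02, -1.56751743e-02,  1.55727019e+01]), 'ft_force': array([ 0.02709816, -0.70984192,  0.0832956 ]), 'moment': array([ 0.02805601, -0.01027791, -0.00441329]), 'grasp_force': 0.0, 'gripper_width': 85.57907102840707}
```

View pics/side0.png

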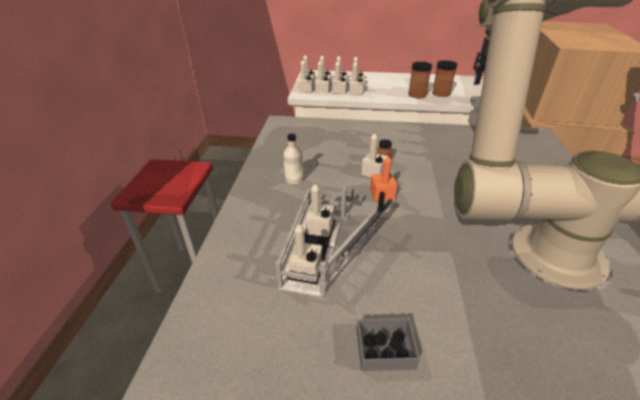

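View pics/top0.png

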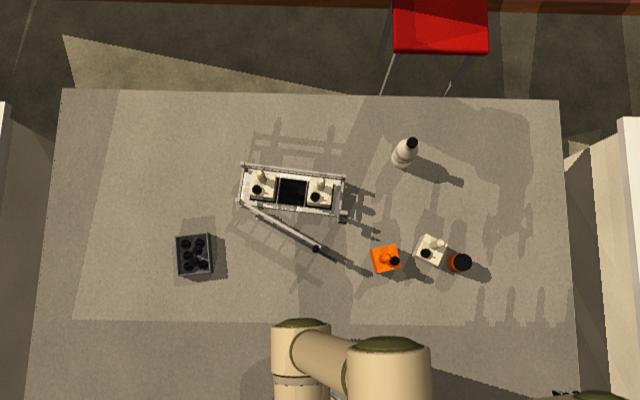

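The top view shows these things that look like the target:
- White box at (431,249), alone on the bench with the amber jar at (459,262).
- Orange box at (386,258), a decoy.
- Stock boxes in the carrier at (262,187) and (320,192).
- White boxes on the far side table, seen only in the side view at (330,80).

I choose (431,249). The empty tray is the middle one at (292,192), and the hinge is on the left at (242,203). Next I check these in close crops.

```bash
python3 - <<'E'
import cv2
a=cv2.imread("pics/top0.png")
cv2.imwrite("pics/ctop.png",cv2.resize(a[150:280,230:360],None,fx=4.6,fy=4.6,interpolation=cv2.INTER_CUBIC))
b=cv2.resize(a[225:285,365:485],None,fx=6.6,fy=6.6,interpolation=cv2.INTER_CUBIC)
cv2.imwrite("pics/cbox.png",b)
E
```

```text
(no output)
```

View pics/ctop.png

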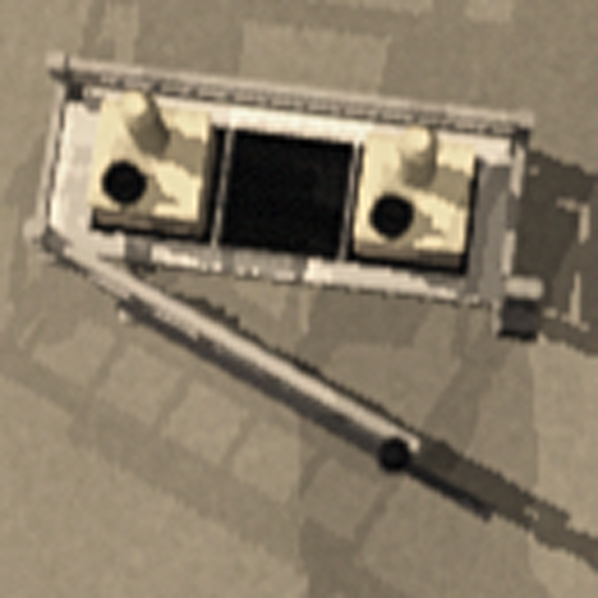

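View pics/cbox.png

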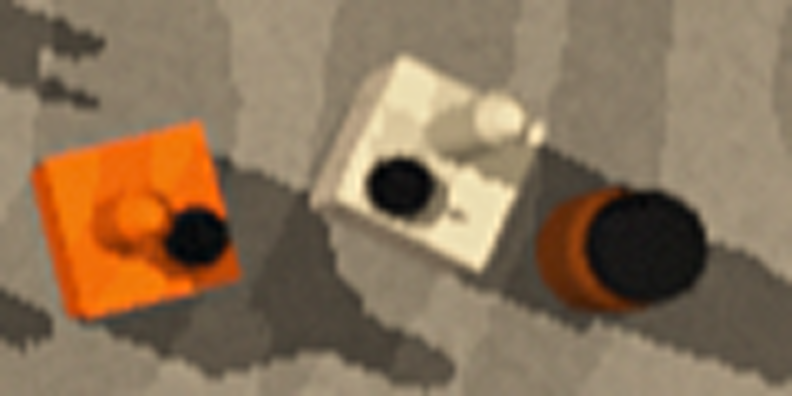

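The crops confirm it. The white box has its lid corners at (405,53), (545,140), (482,272) and (338,190) in the crop, its tube top at (500,115) and its vent at (400,187). The tray is black and empty, with the handle top at (396,455) in the other crop.

```bash
cat >h.py <<'E'
import numpy as np,pickle
def ray(c,u,v,z):
    E=np.array(c["extrinsics"]);R=E[:3,:3];o=-R.T@E[:3,3]
    d=R.T@[(u-c["cx"])/c["fx"],(v-c["cy"])/c["fy"],1]
    return o+d*(z-o[2])/d[2]
E
python3 - <<'E'
from h import *
c=pickle.load(open("pics/top0.pkl","rb"))
def A(x,y,z): return ray(c,230+(x+.5)/4.6-.5,150+(y+.5)/4.6-.5,z)[:2]
def B(x,y,z): return ray(c,365+(x+.5)/6.6-.5,225+(y+.5)/6.6-.5,z)[:2]
L=[B(*p,60) for p in((405,53),(545,140),(482,272),(338,190))]
lc=np.mean(L,0);print("lid",np.round(L),lc.round(1),[np.linalg.norm(L[i]-L[i-1]).round() for i in range(4)])
t=B(500,115,145);v=B(400,187,63);print("tube",t.round(1),"vent",v.round(1),"jar",B(645,245,80).round(1))
print("dir tube-vent",np.degrees(np.arctan2(*(t-v)[::-1])),"lid->tube",t-lc)
print("edge dirs",[np.degrees(np.arctan2(*(L[i]-L[i-1])[::-1])).round(1) for i in range(4)])
T=[A(*p,12) for p in((236,128),(355,140),(340,258),(218,245))]
print("tray",np.round(T),np.mean(T,0).round(1),[np.linalg.norm(T[i]-T[i-1]).round() for i in range(4)],[np.degrees(np.arctan2(*(T[i]-T[i-1])[::-1])).round(1) for i in range(4)])
print("stock tubes",A(135,108,153).round(1),A(420,140,153).round(1),"vents",A(125,184,71),A(392,216,71))
print("handle",A(396,455,152).round(1),"hinge",A(40,235,104).round(1),"keeper",A(518,320,100).round(1))
print("orange tube",B(195,235,145), "back rail ends",A(60,62,90),A(525,122,90))
E
```

```text
lid [[ 526. -319.]
 [ 491. -376.]
 [ 437. -349.]
 [ 469. -290.]] [ 481.1 -333.8] [np.float64(64.0), np.float64(67.0), np.float64(61.0), np.float64(67.0)]
tube [ 493.4 -334.5] vent [ 470.9 -315.2] jar [ 448.1 -409.9]
dir tube-vent -40.54829439245473 lid->tube [12.28209889 -0.72215402]
edge dirs [np.float64(-26.9), np.float64(-121.5), np.float64(153.1), np.float64(61.0)]
tray [[684.  85.]
 [678.  10.]
 [603.  18.]
 [609.  94.]] [643.4  51.7] [np.float64(75.0), np.float64(75.0), np.float64(76.0), np.float64(76.0)] [np.float64(-6.7), np.float64(-94.7), np.float64(174.2), np.float64(85.0)]
stock tubes [661.3 131. ] [646.3 -28.4] vents [634.62317985 145.30879428] [618.46967995 -13.73511478]
handle [470.6 -18.3] hinge [596.9 188.7] keeper [553.4 -87.4]
orange tube [ 445.40732965 -216.26225757] back rail ends [703.50474918 184.20221185] [672.92938748 -91.15744439]
```

```bash
python3 -m inch '[[0.11,0.05,0.02,0.09,1],[0.22,0.1,0.02,0.18,1],[0.33,0.15,0.02,0.27,1],[0.44,0.2,0.02,0.36,1],[0.55,0.25,0.02,0.45,1],[0.66,0.3,0.02,0.505,1],[0.77,0.35,0.02,0.505,1],[0.877,0.42,0.02,0.505,1],[0.877,0.42,0.02,0.505,1],[0.877,0.42,0.02,0.505,1],[0.877,0.42,0.02,0.505,1],[0.877,0.42,0.02,0.505,1]]'
python3 - <<'E'
from workcell import manip
import cv2,numpy as np,pickle
c=manip.capture("wrist"); pickle.dump(c,open("pics/w1.pkl","wb"))
cv2.imwrite("pics/w1.png",c["img"][...,::-1])
E=np.array(c["extrinsics"]);print(c["fx"],(-E[:3,:3].T@E[:3,3]).round(0),E[2,:3])
E
```

```text
t: 1.3
position: [490.7, -338.7, 247.4]
tool_rot: [-180.0, 0.0, 60.9]
ft_force: [0.6, -0.2, -0.4]
gripper_width: 85.8
grasp_force: 0.0
309.70691628693146 [ 522. -280.  382.] [-0.12808578 -0.23122641 -0.96443164]
```

View pics/w1.png

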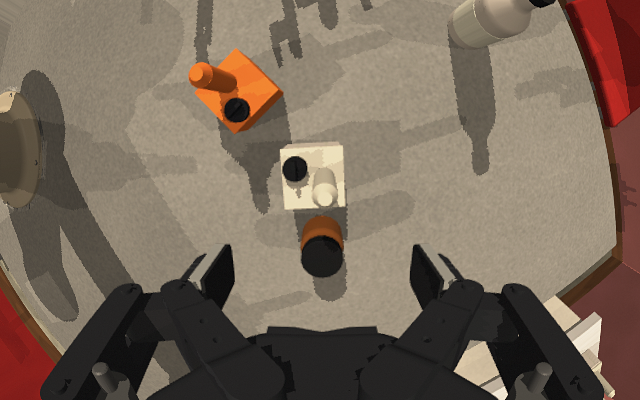

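The wrist view shows the white box with lid corners at about (280,149), (343,145), (345,208) and (284,210). Its tube top is at (323,199) and the jar lid at (322,257).

```bash
cat >>h.py <<'E'
def fray(c,u,v,z):
    E=np.array(c["extrinsics"]);R=E[:3,:3];o=-R.T@E[:3,3]
    p=np.array([u-c["cx"],v-c["cy"]]);r=np.linalg.norm(p);t=r/c["fx"]
    d=R.T@np.r_[p/r*np.sin(t),np.cos(t)]
    return o+d*(z-o[2])/d[2]
E
python3 - <<'E'
from h import *
c=pickle.load(open("pics/w1.pkl","rb"))
L=[fray(c,*p,60)[:2] for p in((280.5,149),(343,145),(345.5,208),(284,210))]
print(np.round(L),np.mean(L,0),[np.linalg.norm(L[i]-L[i-1]).round() for i in range(4)],[np.degrees(np.arctan2(*(L[i]-L[i-1])[::-1])).round(1) for i in range(4)])
print("tube",fray(c,323.5,200,145),"vent",fray(c,295,169,63),"jar",fray(c,322,257,80))
import cv2
cv2.imwrite("pics/cw1.png",cv2.resize(c["img"][130:280,250:400,::-1],None,fx=4,fy=4,interpolation=cv2.INTER_CUBIC))
E
```

```text
[[ 468. -290.]
 [ 527. -318.]
 [ 497. -380.]
 [ 437. -349.]] [ 481.89511529 -334.10611657] [np.float64(67.0), np.float64(66.0), np.float64(69.0), np.float64(67.0)] [np.float64(62.5), np.float64(-25.6), np.float64(-115.9), np.float64(152.9)]
tube [ 491.20227264 -338.99061166  145.        ] vent [ 470.6933112  -315.37327636   63.        ] jar [ 450.25953704 -410.46527431   80.        ]
```

View pics/cw1.png

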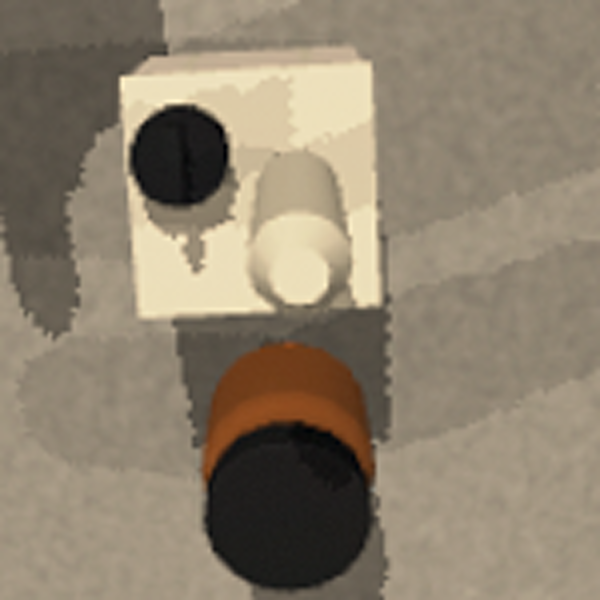

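```bash
python3 -m inch '[[0.003,-0.002,-0.1,0,1],[0.003,-0.002,-0.2,0,1],[0.003,-0.002,-0.3,0,1],[0.003,-0.002,-0.35,0,1],[0.003,-0.002,-0.35,0,1],[0.003,-0.002,-0.35,0,-1],[0.003,-0.002,-0.35,0,-1],[0.003,-0.002,-0.35,0,-1],[0.003,-0.002,-0.35,0,-1],[0.003,-0.002,-0.35,0,-1],[0.003,-0.002,-0.35,0,-1],[0.003,-0.002,-0.35,0,-1]]'
```

```text
t: 2.55
position: [493.3, -338.8, 108.2]
tool_rot: [179.9, 0.0, 61.0]
ft_force: [-0.3, 0.6, 4.8]
gripper_width: 20.5
grasp_force: 58.8
```

```bash
python3 -m inch '[[0,0,0.05,0,-1],[0,0,0.15,0,-1],[0,0,0.25,0,-1],[0,0,0.35,0,-1],[0,0.0,0.45,0,-1],[0.04,0.1,0.475,0.03,-1],[0.08,0.2,0.475,0.06,-1],[0.13,0.31,0.475,0.09,-1],[0.18,0.42,0.475,0.12,-1],[0.22,0.53,0.475,0.15,-1],[0.26,0.63,0.475,0.18,-1],[0.3,0.73,0.475,0.21,-1]]'
python3 -m inch '[[0.04,0.1,0,0.03,-1],[0.08,0.18,0,0.032,-1],[0.105,0.243,0,0.032,-1],[0.105,0.243,0,0.032,-1],[0.105,0.243,0,0.032,-1]]'
python3 - <<'E'
from workcell import manip
import cv2,numpy as np,pickle
ims=[]
for n in("side","top","wrist"):
    c=manip.capture(n); pickle.dump(c,open(f"pics/{n}2.pkl","wb")); cv2.imwrite(f"pics/{n}2.png",c["img"][...,::-1])
    if n=="side": ims.append(cv2.resize(c["img"][130:310,240:440],(600,540),interpolation=cv2.INTER_CUBIC))
cv2.imwrite("pics/m2.png",ims[0][...,::-1])
E
```

```text
t: 3.75
position: [613.1, -44.6, 296.7]
tool_rot: [-179.9, -0.0, 80.0]
ft_force: [0.2, -1.5, -2.4]
gripper_width: 20.4
grasp_force: 59.2
t: 4.25
position: [654.8, 50.8, 296.4]
tool_rot: [-179.9, 0.0, 82.9]
ft_force: [-0.1, -0.5, -2.6]
gripper_width: 20.7
grasp_force: 59.3
```

View pics/wrist2.png

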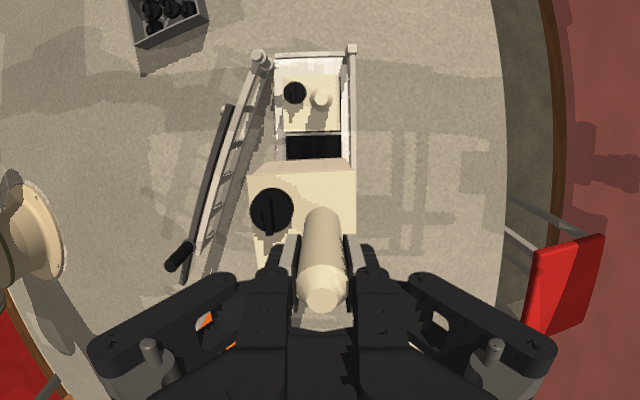

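The wrist view shows the box held upright over the tray. The lid's far edge runs from about (249,177) to (355,170), and the tray's black floor is visible at (313,147). I crop to measure the offset.

```bash
python3 - <<'E'
import cv2
a=cv2.imread("pics/wrist2.png")
cv2.imwrite("pics/cw2.png",cv2.resize(a[40:190,235:370],None,fx=4,fy=4,interpolation=cv2.INTER_CUBIC))
E
```

```text
(no output)
```

View pics/cw2.png

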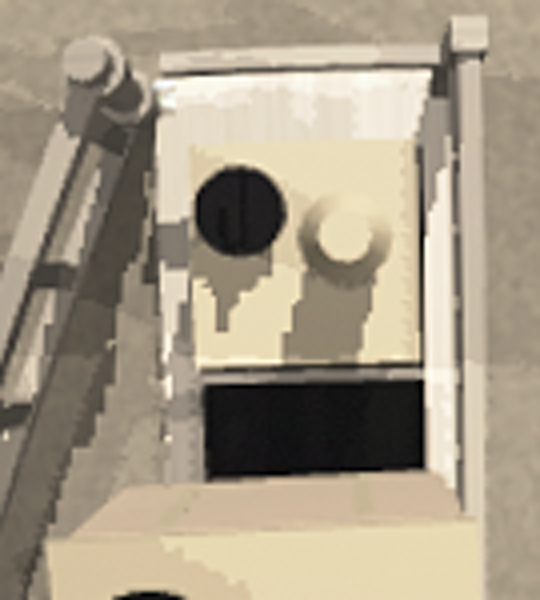

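```bash
python3 - <<'E'
from h import *
c=pickle.load(open("pics/wrist2.pkl","rb"))
P=lambda x,y,z: fray(c,235+(x+.5)/4-.5,40+(y+.5)/4-.5,z)[:2]
def edge(n,a,b,z,d):
    a,b=P(*a,z),P(*b,z);e=b-a;L=np.linalg.norm(e);e/=L;n_=np.array([e[1],-e[0]])  # e~+x ; n_ ~ -y
    print(n,"len",L.round(1),"yaw",np.degrees(np.arctan2(e[1],e[0])).round(1),"centre",((a+b)/2+n_*d).round(1))
edge("lid",(48,543),(475,518),248.5,33)
edge("bot",(130,488),(428,472),188.5,33)
edge("tray",(204,381),(424,378),12,38)
edge("tray76",(202,381),(426,378),12,38)
S=[P(*p,68) for p in((190,148),(418,140),(422,360),(198,367))]
m=np.mean(S,0);print("stock_a",m,[np.linalg.norm(S[i]-S[i-1]).round() for i in range(4)],[np.degrees(np.arctan2(*(S[i]-S[i-1])[::-1])).round(1) for i in range(4)])
for y in(-5,-5.7,-6.5): print("tray from stock_a",m+80*np.array([np.sin(np.radians(y)),-np.cos(np.radians(y))]))
E
```

```text
lid len 65.4 yaw -4.0 centre [642.1  51.4]
bot len 59.6 yaw -4.4 centre [641.4  50.4]
tray len 74.5 yaw -6.6 centre [642.9  54.2]
tray76 len 75.8 yaw -6.7 centre [642.9  54.2]
stock_a [651.99011377 132.3663192 ] [np.float64(65.0), np.float64(66.0), np.float64(65.0), np.float64(66.0)] [np.float64(84.4), np.float64(-5.7), np.float64(-96.0), np.float64(174.3)]
tray from stock_a [645.01765435  52.67074336]
tray from stock_a [644.04453379  52.76187361]
tray from stock_a [642.93385666  52.88057075]
```

```bash
python3 -m inch '[[0.004,0.003,-0.03,-0.02,-1],[0.004,0.003,-0.1,-0.02,-1],[0.004,0.003,-0.17,-0.02,-1],[0.004,0.003,-0.24,-0.02,-1],[0.004,0.003,-0.31,-0.02,-1],[0.004,0.003,-0.36,-0.02,-1],[0.004,0.003,-0.39,-0.02,-1],[0.004,0.003,-0.405,-0.02,-1],[0.004,0.003,-0.405,-0.02,-1],[0.004,0.003,-0.405,-0.02,-1]]'
python3 - <<'E'
from workcell import manip
import cv2,pickle
c=manip.capture("wrist"); pickle.dump(c,open("pics/wrist3.pkl","wb"));a=c["img"][...,::-1]
cv2.imwrite("pics/cw3.png",cv2.resize(a[60:330,225:425],None,fx=2.2,fy=2.2,interpolation=cv2.INTER_CUBIC))
E
```

```text
t: 5.4
position: [657.0, 51.7, 136.5]
tool_rot: [179.9, -0.0, 81.0]
ft_force: [0.8, -0.1, -2.5]
gripper_width: 20.7
grasp_force: 59.3
```

View pics/cw3.png

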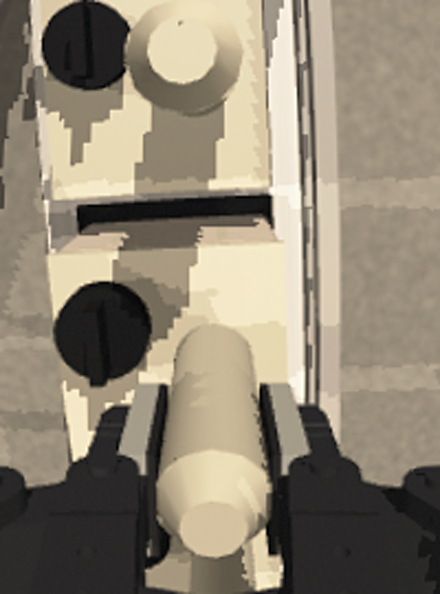

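Box and neighbour are nearly parallel. The neighbour's near lid edge runs (50,203)–(272,190) in the crop and the held lid's far edge (48,255)–(285,240). I compare the two.

```bash
python3 - <<'E'
from h import *
c=pickle.load(open("pics/wrist3.pkl","rb"))
P=lambda x,y,z: fray(c,225+(x+.5)/2.2-.5,60+(y+.5)/2.2-.5,z)[:2]
for n,a,b,z,d in(("held",(48,255),(285,240),88.3,33),("stock->tray",(50,203),(272,190),68,47)):
    a,b=P(*a,z),P(*b,z);e=b-a;L=np.linalg.norm(e);e/=L;m=np.array([e[1],-e[0]])
    print(n,L.round(1),np.degrees(np.arctan2(e[1],e[0])).round(1),((a+b)/2).round(1),((a+b)/2+m*d).round(1))
E
```

```text
held 65.9 -5.5 [648.2  86.5] [645.1  53.6]
stock->tray 67.5 -6.1 [647.3  98.7] [642.3  52. ]
```

```bash
python3 -m inch '[[-0.003,-0.001,-0.01,-0.004,-1],[-0.003,-0.001,-0.025,-0.004,-1],[-0.003,-0.001,-0.035,-0.004,-1],[-0.003,-0.001,-0.043,-0.004,-1],[-0.003,-0.001,-0.048,-0.004,-1],[-0.003,-0.001,-0.051,-0.004,-1],[-0.003,-0.001,-0.051,-0.004,-1]]'
```

```text
t: 6.15
position: [655.4, 51.5, 116.2]
tool_rot: [180.0, 0.0, 80.7]
ft_force: [-4.2, 0.2, 6.0]
gripper_width: 20.5
grasp_force: 60.3
```

```bash
python3 -m inch '[[-0.003,0,0,0,-1],[-0.003,0,0,0,-1],[-0.003,0,0,0,-1]]'
```

```text
t: 6.45
position: [655.0, 51.5, 116.2]
tool_rot: [179.8, -0.0, 80.6]
ft_force: [1.3, 0.9, 7.4]
gripper_width: 20.5
grasp_force: 60.2
```

```bash
python3 -m inch '[[-0.003,0,0,0,0.2],[-0.003,0,0,0,0.2],[-0.003,0,0,0,0.2],[-0.003,0,0,0,0.2],[-0.003,0,0.05,0,0.2],[-0.003,0,0.15,0,0.2],[-0.003,0,0.25,0,0.2],[-0.003,0,0.3,0,0.2],[-0.003,0,0.3,0,0.2],[-0.003,0,0.3,0,0.2]]'
python3 - <<'E'
from workcell import manip
import cv2,pickle,numpy as np
c=manip.capture("wrist"); pickle.dump(c,open("pics/wrist4.pkl","wb"));a=c["img"][...,::-1]
t=manip.capture("top"); pickle.dump(t,open("pics/top4.pkl","wb"));b=t["img"][...,::-1]
A=cv2.resize(a[30:330,165:365],(400,600),interpolation=cv2.INTER_CUBIC)
B=cv2.resize(b[150:300,230:330],(400,600),interpolation=cv2.INTER_CUBIC)
cv2.imwrite("pics/m4.png",np.hstack([A,B]))
E
```

```text
t: 7.45
position: [652.7, 51.5, 233.9]
tool_rot: [-179.9, 0.0, 80.6]
ft_force: [-0.6, -0.2, -1.2]
gripper_width: 51.3
grasp_force: 0.0
```

View pics/m4.png

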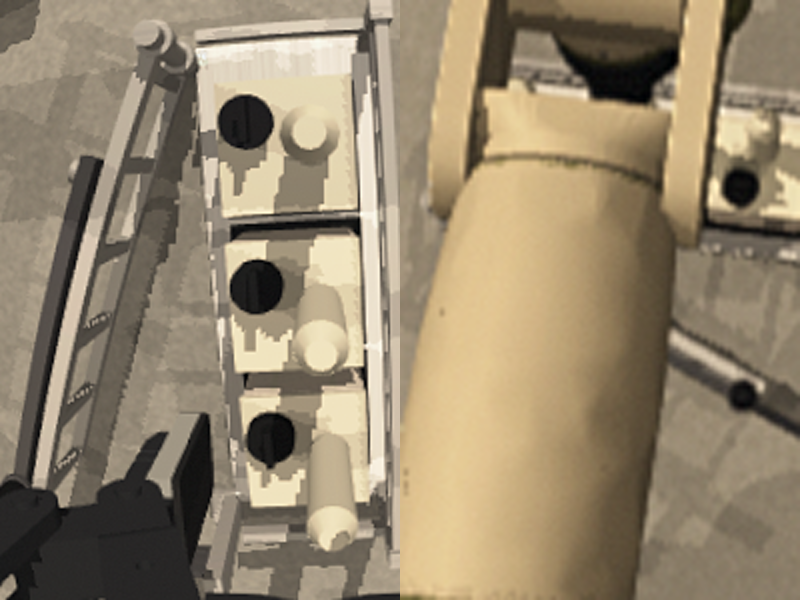

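The box sits in the tray parallel to its neighbours, with its lid at about (225,240)–(361,372) in the left panel and its tube towards the back. The gate is still open. Now I compute the numbers for the handle and gate.

```bash
cat >g.py <<'E'
import numpy as np
def handle(H,th,al,be):  # mm world point of grip, closing angle deg
    s=70+175*np.cos(be)-47*np.sin(be);h=85+175*np.sin(be)+47*np.cos(be)
    a=np.radians(th-90)-al;n=np.radians(th+180)-al
    return np.r_[H+s*np.array([np.cos(a),np.sin(a)])+12*np.array([np.cos(n),np.sin(n)]),h],np.degrees(n)-180
E
python3 - <<'E'
from h import *;from g import *
c=pickle.load(open("pics/wrist4.pkl","rb"));w=pickle.load(open("pics/wrist2.pkl","rb"))
L=[fray(c,165+x/2,30+y/2,z)[:2] for x,y,z in((227,241,68),(358,235,68),(361,372,68),(234,372,68))]
S=[fray(c,165+x/2,30+y/2,z)[:2] for x,y,z in((215,82,68),(351,75,68),(357,210,68),(222,217,68))]
print("box",np.mean(L,0).round(1),"stock_a",np.mean(S,0).round(1),"diff",np.linalg.norm(np.mean(L,0)-np.mean(S,0)))
print("hinge w2",fray(w,257.5,54.5,104).round(1),"w4",fray(c,165+152/2,30+37/2,104).round(1),"handle w2",fray(w,171.5,265,152).round(1))
H=np.array([601.4,191.5])
for al,be in((.405,0),(.405,.2),(.3,.2),(.2,.2),(.1,.2),(0,.2),(0,0)): print(al,be,[np.round(v,1) for v in handle(H,-5.9,al,be)])
E
```

```text
box [642.5  52.8] stock_a [651.5 132.1] diff 79.74854136630458
hinge w2 [603.3 191.6 104. ] w4 [603.8 189.1 104. ] handle w2 [477.4 -15.4 152. ]
0.405 0 [array([471.7, -16.7, 132. ]), np.float64(-29.1)]
0.405 0.2 [array([478. ,  -5.5, 165.8]), np.float64(-29.1)]
0.3 0.2 [array([499.3, -17.4, 165.8]), np.float64(-23.1)]
0.2 0.2 [array([520.7, -26.5, 165.8]), np.float64(-17.4)]
0.1 0.2 [array([542.8, -33.5, 165.8]), np.float64(-11.6)]
0 0.2 [array([565.6, -38.2, 165.8]), np.float64(-5.9)]
0 0 [array([564.3, -51. , 132. ]), np.float64(-5.9)]
```

```bash
python3 -m inch '[[-0.1,-0.04,0,-0.08,1],[-0.2,-0.08,0,-0.16,1],[-0.3,-0.12,0,-0.219,1],[-0.4,-0.15,0,-0.219,1],[-0.452,-0.171,-0.02,-0.219,1],[-0.452,-0.171,-0.1,-0.219,1],[-0.452,-0.171,-0.18,-0.219,1],[-0.452,-0.171,-0.25,-0.219,1],[-0.452,-0.171,-0.282,-0.219,1],[-0.452,-0.171,-0.282,-0.219,1]]'
python3 - <<'E'
from workcell import manip
import cv2,pickle,numpy as np
from h import fray
c=manip.capture("wrist");pickle.dump(c,open("pics/wrist5.pkl","wb"));cv2.imwrite("pics/wrist5.png",c["img"][...,::-1])
E=c["extrinsics"]
def proj(p):
    q=E[:3,:3]@p+E[:3,3];r=np.hypot(q[0],q[1]);t=np.arctan2(r,q[2]);return c["cx"]+c["fx"]*t*q[0]/r,c["cy"]+c["fx"]*t*q[1]/r
print("expected top, base",proj(np.array([472,-17,152.])),proj(np.array([472,-17,92.])))
g=cv2.cvtColor(c["img"],cv2.COLOR_RGB2GRAY)
for v in range(140,330,10): print(v,"".join("%4d"%x for x in g[v,240:400:6]))
E
```

```text
t: 8.55
position: [470.6, -16.5, 119.7]
tool_rot: [-179.7, 0.1, 60.9]
ft_force: [1.2, 0.8, 1.4]
gripper_width: 85.4
grasp_force: 0.0
expected top, base (np.float64(327.3029889325616), np.float64(292.93891188127895)) (np.float64(326.08236486033985), np.float64(235.07234787278225))
140  147 153 154 154 144 147 149 152 157 149 156 146 154 150  88  88 115  95 211 211  81 144 145 141 166 161 165
150  157 156 151 143 154 164 163 157 162 168 167 167 151 149  89  88 116  93 210 210  86 148 150 148 170 167 165
160  146 149 150 156 146 163 169 161 163 162 158 165 144 147  88  88  95 112 210 209  98 149 149 148 159 159 164
170  156 153 150 146 155 165 164 166 162 165 166 165 151 150  89  88 108 110 208 208 104 145 143 146 171 159 167
180  159 150 146 155 152 166 158 156 163 164 157 162 158 154  89  89 128 105 185 186  78 146 143 147 144 148 151
190  149 149 151 146 145 161 161 164 167 169 164 169 163 149  78  78 130  98 186 185  85 140 151 146 163 165 166
200  147 154 147 154 145 154 157 150 151 150 143 152 155 151  78  79  94  99 185 185 103 151 148 149 151 155 150
210  147 157 151 159 175 166
[... 627 characters left out ...]
69 174 172 167 172 164
270  149 154 146 150 149 151 155 149 153 150 147 152  80  25  26  25  23  21  75 106 165 169 171 171 168 170 171
280  147 148 149 149 150 148 155 156 149 157 152 153  16  28  31  29  30  32  11 108 168 169 164 170 167 169 164
290  145 154 147 152 153 153 150 152 149 153 153 143  20  30  27  29  29  28  26 106 168 175 178 163 163 169 177
300  154 151 149 149 155 152 152 152 157 151 148 152 155  29  28  26  27  25 112 106 166 172 162 171 171 162 171
310  149 155 148 148 149 143 146 150 148 148 150 150 172 170  88  57 120 111 108 170 170 167 168 164 177 166 162
320  149 148 146 152 145 146 150 158 152 124 115 164 168 164  87  70 108 106 106 153 154 151 152 160  89 130 143
```

The handle shows at columns 315–345, with its top at about row 291. I expected (327,293), so it is centred between the jaws. Close.

```bash
python3 -m inch '[[0,0,0,0,-1],[0,0,0,0,-1],[0,0,0,0,-1],[0,0,0,0,-1],[0,0,0,0,-1],[0,0,0,0,-1],[0,0,0,0,-1]]'
```

```text
t: 9.3
position: [472.3, -17.0, 122.5]
tool_rot: [180.0, -0.0, 60.9]
ft_force: [-0.9, -0.6, 4.5]
gripper_width: 14.5
grasp_force: 58.3
```

```bash
python3 -m inch '[[0.003,0.006,0.021,0,-1],[0.007,0.012,0.043,0,-1],[0.011,0.02,0.064,0,-1],[0.016,0.028,0.085,0,-1],[0.016,0.028,0.085,0,-1],[0.016,0.028,0.085,0,-1]]'
python3 - <<'E'
from workcell import manip
from g import *
print(manip.state()["moment"])
H=np.array([601.4,191.5]);p0=handle(H,-5.9,.405,.2)[0]
for al in(.35,.3,.25,.2,.15,.1,.05,0): print(al,((handle(H,-5.9,al,.2)[0]-p0)/400).round(4)[:2],round((.405-al)*180/np.pi/90,3))
E
```

```text
t: 9.9
position: [478.9, -5.3, 156.5]
tool_rot: [179.9, -0.1, 60.9]
ft_force: [2.8, 3.7, -5.0]
gripper_width: 14.5
grasp_force: 58.8
[ 0.54102945 -0.47323681 -0.00058002]
0.35 [ 0.0275 -0.0162] 0.035
0.3 [ 0.0533 -0.0296] 0.067
0.25 [ 0.0797 -0.0417] 0.099
0.2 [ 0.1067 -0.0525] 0.131
0.15 [ 0.1342 -0.0619] 0.162
0.1 [ 0.1622 -0.0699] 0.194
0.05 [ 0.1904 -0.0765] 0.226
0 [ 0.219  -0.0817] 0.258
```

Lifted by 34 mm with small forces. Now I swing the gate shut.

```bash
python3 -m inch '[[0.0275,-0.016,0,0.035,-1],[0.053,-0.03,0,0.067,-1],[0.08,-0.042,0,0.099,-1],[0.107,-0.0525,0,0.131,-1],[0.134,-0.062,0,0.162,-1],[0.162,-0.07,0,0.194,-1],[0.176,-0.0735,0,0.21,-1],[0.19,-0.0765,0,0.226,-1],[0.205,-0.079,0,0.242,-1],[0.205,-0.079,0,0.242,-1]]'
python3 -m inch '[[0.007,-0.0015,0,0.008,-1],[0.014,-0.003,0,0.016,-1],[0.014,-0.003,0,0.016,-1],[0.014,-0.003,0,0.016,-1]]'
```

```text
t: 10.9
position: [561.0, -37.2, 156.0]
tool_rot: [-180.0, -0.0, 82.8]
ft_force: [-0.2, 4.9, -2.7]
gripper_width: 14.5
grasp_force: 59.0
t: 11.3
position: [565.9, -38.1, 155.9]
tool_rot: [-179.9, -0.0, 84.2]
ft_force: [0.2, 5.9, -3.4]
gripper_width: 14.4
grasp_force: 59.1
```

```bash
python3 -m inch '[[0.005,0,0,0,-1],[0.005,0,0,0,-1],[0.005,0,0,0,-1]]'; python3 -m inch '[[0.005,0,0,0,-1],[0.005,0,0,0,-1],[0.005,0,0,0,-1]]'
```

```text
t: 11.6
position: [566.2, -38.3, 155.5]
tool_rot: [-179.6, -0.0, 84.2]
ft_force: [-11.4, 4.1, -2.0]
gripper_width: 14.5
grasp_force: 59.7
t: 11.9
position: [566.3, -38.5, 155.0]
tool_rot: [-179.3, 0.0, 84.2]
ft_force: [-22.7, 1.6, 0.7]
gripper_width: 14.1
grasp_force: 60.6
```

```bash
python3 -m inch '[[-0.006,0,0,0,-1],[-0.007,-0.008,-0.021,0,-1],[-0.008,-0.018,-0.043,0,-1],[-0.009,-0.025,-0.064,0,-1],[-0.009,-0.032,-0.083,0,-1],[-0.009,-0.032,-0.083,0,-1],[-0.009,-0.032,-0.083,0,-1]]'
```

```text
t: 12.6
position: [564.8, -51.7, 122.9]
tool_rot: [-179.7, 0.0, 84.2]
ft_force: [-12.1, 0.9, 3.2]
gripper_width: 14.9
grasp_force: 61.0
```

```bash
python3 -m inch '[[-0.003,0,0,0,-1],[-0.003,0,0,0,0.3],[-0.003,0,0,0,0.3],[-0.003,0,0,0,0.3],[-0.003,0,0,0,0.3],[-0.003,0,0.05,0,0.3],[-0.003,0,0.15,0,0.3],[-0.003,0,0.25,0,0.3],[-0.1,0,0.3,0,0.3],[-0.2,0,0.3,0,0.3],[-0.3,0,0.3,0,0.3],[-0.4,0,0.3,0,0.3]]'
python3 - <<'E'
from workcell import manip
import cv2,pickle,numpy as np
from h import *;from g import *
H=np.array([601.4,191.5])
print(manip.state()["position"])
# black-blob check: handle top in top/wrist views against level/shut prediction
for n in("top","wrist","side"):
    c=manip.capture(n);pickle.dump(c,open(f"pics/{n}6.pkl","wb"));E=np.array(c["extrinsics"])
    def proj(p):
        q=E[:3,:3]@p+E[:3,3]
        if n!="wrist": return np.array([c["cx"]+c["fx"]*q[0]/q[2],c["cy"]+c["fy"]*q[1]/q[2]])
        r=np.hypot(q[0],q[1]);t=np.arctan2(r,q[2]);return np.array([c["cx"],c["cy"]])+c["fx"]*t*q[:2]/r
    for be in(0,.1): 
        p=handle(H,-5.9,0,be)[0]; d=20*np.array([np.cos(np.radians(-95.9))*-np.sin(be),np.sin(np.radians(-95.9))*-np.sin(be),np.cos(be)])
        print(n,be,"top",proj(p+d).round(1))
    u,v=proj(handle(H,-5.9,0,0)[0]+[0,0,20]).astype(int)
    g=cv2.cvtColor(c["img"],cv2.COLOR_RGB2GRAY)
    print("cols",u-15,"..")
    for y in range(max(0,v-14),min(400,v+15),2): print(y,"".join("%4d"%k for k in g[y,max(0,u-15):u+16:2]))
E
```

```text
t: 13.8
position: [405.0, -51.2, 242.9]
tool_rot: [180.0, 0.0, 84.2]
ft_force: [0.5, -0.6, 1.2]
gripper_width: 55.4
grasp_force: 0.0
[405.00929584 -51.23392079 242.93615532]
top 0 top [329.2 211.8]
top 0.1 top [326.5 210.4]
cols 314 ..
197    8  12  12 138 137 136 218 221 205  35 111 149 150  95  76  65
199   19  11  33 129 123 186 211 214 206  23 124 149 150  95  68  66
201   40  47 112 112 157 161 160 201 207  48 125 148 149 171  80  62
203   82 102  82 155 172 180 190 203 165  74 126 149 148 167  72  66
205   62  69 106 103 100  82  83  89  38  91 126 147 148 164  71  66
207   32  23  18  22  48  68  73  87  21  95 128 149 137 169  62  69
209  193 196 172 150 136 131  87  14  12 100 126 151 149 141  72  61
211  121 152 155 167 178 193 118  19  13 124 147 150 149 153 168 158
213   66  79 112  99 110  87  34  24  20  73 151 150 154 132 155 175
215   55  51  59  60  65  68  15  12   8  65 102 100 105  48  43  61
217   66  60  62  51  50  53  34   7  16  34  33  32  37  51  56  56
219   69  69  73 105 104  74  62  61  62  83  78  47  61  26  28  28
221  103  66  65  66 105 129 105  69
[... 1670 characters left out ...]
52 150 152
178  153 150 148 151 150 150 153 153 152 157 153 153 152 153 155 153
180  149 150 152 151 151 151 151 143 145 155 156 154 154 156 153 154
182  150 151 153 151 153 149 133  87  93 138 153 156 157 156 153 154
184  152 154 152 153 153 151 106  43  47 109 150 152 154 149 145 141
186  147 151 152 153 154 154 100  37  40 102 136 141 137 139 137 137
188  138 139 142 143 143 150 103  38  38  76 109 133 138 136 134 134
190  141 136 134 138 136 147  99  31  36  60  75 121 135 136 134 134
192  150 148 146 148 148 150  95  26  28  51  66 121 135 132 134 135
194  148 151 151 150 148 150  90  37  39  62  69 122 119 110 108 111
196  150 150 144 124 125 141  92  36  36  64  63 105  91  83  85  95
```

The handle top is where a level bar on a shut gate should put it. In the wrist view it is at (514,186) against (513,186) predicted, and a bar caught on the lip would be off by about 12 px. The side view agrees, and the robot is clear of everything. Handing in.

```bash
python3 -c "
from workcell import manip
print(manip.close_job())"
```

```text
the job is handed in; nothing more can be done
None
```

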